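Sort unmarked solder-reel tubs by heft

ROBOT

A 6-joint arm with a two-finger parallel gripper is mounted at the origin on the work surface. World frame = base frame: x ahead of the robot, y to its left, z up, the work surface at z = 0. Lengths are in m, angles in degrees, forces in N, time in s.
With the tool pointing down it reaches from about 0.375 to 0.825 m from the base axis. Payload 5.5 kg.
Tool frame: the origin (TCP) lies midway between the tips of the shut fingers; the grasp point (between the pads) lies 19 mm behind it (pinch_z is the distance from the TCP to the grasp point, in m); z points along the fingers, x is the direction in which the jaws open and shut, and the axes are right-handed (so a half turn about z gives the same grasp; the last joint's range is limited). The gripper opens to 85 mm and grips with 20 to 120 N. Pads are 22 mm wide; open, the fingers measure 114 mm over their backs; the gripper's body (76 mm by 85 mm) begins 54 mm behind the grasp point. The pads swing forward as they close: fully open they stand 13 mm farther back than shut.
Start: joints at [-68.927, 17.962, -2.699, 69.339, 0, 90], TCP at [0.216, -0.56, 0.231] pointing down, gripper open.
Joint ranges: [-152.73, 152.73], [-39.44, 99.34], [-58.76, 71.6], [-118.89, 123.64], [-81.53, 83.1], [-180, 180]. Speed limits (degrees/s): [136.94, 136.94, 172.46, 180, 180, 180].

INTERFACE

Orientations are given as [roll, pitch, yaw] about the fixed x, y, z axes, in that order (R = Rz(yaw) Ry(pitch) Rx(roll)).
In Python, from bench import * gives the robot as it stands.
- The arm moves only by the tool servo_tool, never from a script. Its argument "commands" is text: rows parted by semicolons, each of 7 numbers parted by spaces: the shift along the world's x, y, z in cm, then the turn, a rotation vector about the world's x, y, z in rad, then the closure in counts, from 0 (fully open) to 255 (shut). A call has exactly 8 rows; each row shifts and turns the commanded pose from where the row before left it; what a row does not reach is not made up. A row lasts 1/12 s, in which the tool goes at most 41.7 mm and 7.16 degrees, less where a joint would pass 70% of its speed; a pose out of reach is approached as far as the arm can. A call is refused whole if a number of a shift passes 4.17 or a number of a turn 0.125, either way. A call with a gripper value outside its range is refused whole. The fingers move at their own pace and stop on an object; "grip_force" is the grip in N (left out, the last holds). Time passes only in rows, so rows that do not move let the fingers close, or fill a call up. It gives the time, the measured TCP pose, the force and the opening at its end, in the units of the state.
- state(): the state, without advancing time (a new reading comes with each control period).
- grab_frame(name): name is "scene" or "top" or "wrist"; returns (picture, depth): 480x640x3 uint8, red, green, blue; 480x640 float32, m along the optical axis (not along the pixel's ray), 0 where there is no reading.
- get_calibration(name): a dict with "intrinsics" (3x3 intrinsics, pixels), "world_to_cam" (4x4, takes a point from world to camera coordinates); the wrist camera has in their place "mount" (4x4, takes a point from camera to tool coordinates, whose origin is the TCP and whose axes are the tool frame's). Camera axes: x right, y down, z forward; pixel columns grow to the right and rows downward; lengths in m; the calibration is good to about 2 mm. The wrist camera is an equidistant fisheye: a pixel r from the principal point sees the ray r / f radians off the axis. A picture is of the moment at which its call begins: read the wrist's pose just before it. get_calibration takes no time and is no camera call.
- close_job(): hands the job in, once; it reports no verdict.
Trained networks look in the newest picture that a camera, given by its name, has taken for a name from the list of things; names that differ only in an ending like _2 or _b are one class to them, and where a whole thing is asked for, a point or a joint stands for the part that bears it (a point fixed in the world has none). Each returns a list of dicts, best first, with "conf" (0 to 1); they miss things now and then, are a little off and sometimes report something else, mostly with a low value. They report only what shows in the picture. A call takes as long as a camera call. They do not tell look-alikes from the thing itself.
- search_frame(camera, label): "bbox" ([centre column, centre row, width, height] in pixels, round what is visible of it).
- pinpoint(camera, label): "location" ([column, row] in pixels: a listed point, or the origin of a listed thing).
The state is a dict: "time": time; "joint_pos": joint angles; "joint_velocities": joint speeds; "effort": joint torques, N m; "eef_pos": TCP position; "orientation": TCP orientation; "wrist_force": force on the tool from outside, world axes, zero at the start; "moment": the same for the moment, N m; "opening": opening from 0.0 (shut) to 1.0 (fully open).
Only numpy, scipy, OpenCV 4.12 (cv2) and the standard library are available. Lean on these libraries where they do the work, as an engineer would, in place of code of your own. Each camera call takes 0.05 s, during which the arm holds its last target. There are 200 camera calls.

TASK

Three look-alike tubs stand under the light bar; one holds a full solder reel (about 650 g in all), one a part-used reel (about 390 g) and one a bare reel (about 150 g). Lift each one to feel how heavy it is, then stand it upright and gently inside the right pan: full in green, part-used in yellow, bare in red. Get it right first time (never leave a tub in a wrong pan), do not drop or tip the tubs, and leave the other things on the bench where they are.

Things in the scene. Friction and masses are not known exactly. Their poses are not given: they have to be found in the camera images.
- tub_1: One of three look-alike closed tubs: white plastic cylinder 60 mm across with an orange lid (61 mm across, top 10 mm), 90 mm tall overall, upright. Origin at the centre of its underside, z up. Its contents cannot be seen and differ from run to run: whole tub 600-700 g with a full solder reel, 360-420 g with a part-used reel, 145-155 g with a bare reel. The reel inside has up to 2 mm play.
- tub_2: One of three look-alike closed tubs: white plastic cylinder 60 mm across with an orange lid (61 mm across, top 10 mm), 90 mm tall overall, upright. Origin at the centre of its underside, z up. Its contents cannot be seen and differ from run to run: whole tub 600-700 g with a full solder reel, 360-420 g with a part-used reel, 145-155 g with a bare reel. The reel inside has up to 2 mm play.
- tub_3: One of three look-alike closed tubs: white plastic cylinder 60 mm across with an orange lid (61 mm across, top 10 mm), 90 mm tall overall, upright. Origin at the centre of its underside, z up. Its contents cannot be seen and differ from run to run: whole tub 600-700 g with a full solder reel, 360-420 g with a part-used reel, 145-155 g with a bare reel. The reel inside has up to 2 mm play.
- rack: Grey tray 120 (x) by 430 mm (y), rim 18 mm high, floor 5 mm thick; the tubs stand in it in a row along y, about 125 mm apart. An LED light bar along y hangs over them: rack x 0 to +45 mm, 168 to 192 mm above the table, posts at x 46, y +-209 mm; it blocks a gripper coming straight down. Open towards -x (the robot side). Origin: centre of the underside. Fixed.
- green_station: Black spring-scale base, 88 mm square and 14 mm high, carrying the green pan: the place for full reels. Origin at the centre of its underside. Fixed to the table.
- green_floor (a point): Centre of the inner floor of the green pan, an open box 92 mm square outside, walls 4 mm thick and 22 mm high above this floor; 38 mm above the table when unloaded. It moves down with the pan.
- green_pan (a joint): Sink of the green pan on its spring (m): 0 when empty, growing downwards by 1 mm per 0.6 N of load (stiffness 600 N/m, well damped, bottoms at 18 mm): about 2.5 mm under a bare-reel tub, 6.4 mm under a part-used one, 10.6 mm under a full one.
- yellow_station: Black spring-scale base, 88 mm square and 14 mm high, carrying the yellow pan: the place for part-used reels. Origin at the centre of its underside. Fixed to the table.
- yellow_floor (a point): Centre of the inner floor of the yellow pan, an open box 92 mm square outside, walls 4 mm thick and 22 mm high above this floor; 38 mm above the table when unloaded. It moves down with the pan.
- yellow_pan (a joint): Sink of the yellow pan on its spring (m): 0 when empty, growing downwards by 1 mm per 0.6 N of load (stiffness 600 N/m, well damped, bottoms at 18 mm): about 2.5 mm under a bare-reel tub, 6.4 mm under a part-used one, 10.6 mm under a full one.
- red_station: Black spring-scale base, 88 mm square and 14 mm high, carrying the red pan: the place for bare (empty) reels. Origin at the centre of its underside. Fixed to the table.
- red_floor (a point): Centre of the inner floor of the red pan, an open box 92 mm square outside, walls 4 mm thick and 22 mm high above this floor; 38 mm above the table when unloaded. It moves down with the pan.
- red_pan (a joint): Sink of the red pan on its spring (m): 0 when empty, growing downwards by 1 mm per 0.6 N of load (stiffness 600 N/m, well damped, bottoms at 18 mm): about 2.5 mm under a bare-reel tub, 6.4 mm under a part-used one, 10.6 mm under a full one.
- solder_reel: Bystander: open reel of solder wire with green flanges, 54 mm across, 54 mm high, standing on its flange. Origin at its underside.
- flux_jar: Bystander: clear jar with blue cap, 56 mm across, 50 mm high. Origin at its underside.
- carton: Bystander: small cardboard box 75 x 50 x 35 mm. Origin at its underside.
- screwdriver: Bystander: screwdriver 180 mm long, lying along its x. Origin at its underside.
- marker: Bystander: black marker pen, 16 mm thick, about 140 mm long, lying along its x. Origin at its underside.
Mind the look-alikes: they are no part of the job. What is shaped like the tub_1 but purple is not meant.

How it is judged (in metres and radians):
On the way, in this order (a step that is already met when the one before it is completed fails the run):
1. a first pan bears its right weight ((value of joint green_pan between 0.0084 and 0.016 m or value of joint yellow_pan between 0.0043 and 0.0084 m or value of joint red_pan between 0.001 and 0.0043 m)), for 0.2 s.
2. two pans bear their right weights (((value of joint green_pan between 0.0084 and 0.016 m and value of joint yellow_pan between 0.0043 and 0.0084 m) or (value of joint green_pan between 0.0084 and 0.016 m and value of joint red_pan between 0.001 and 0.0043 m) or (value of joint yellow_pan between 0.0043 and 0.0084 m and value of joint red_pan between 0.001 and 0.0043 m))), for 0.2 s.
At the end, for the whole second after the job is handed in: Each pan holds one upright tub at rest on its floor (within 25 mm of centre, tilt under 0.12 rad, underside within 6 mm of the floor, under 0.02 m/s), and sinks by the right weight: green 8.4-16 mm (full), yellow 4.3-8.4 mm (part-used), red 1.0-4.3 mm (bare) (value of joint green_pan between 0.0084 and 0.016 m and ((horizontal distance between tub_1 and green_floor below 0.025 m and z of tub_1 in the frame of green_floor below 0.006 m) or (horizontal distance between tub_2 and green_floor below 0.025 m and z of tub_2 in the frame of green_floor below 0.006 m) or (horizontal distance between tub_3 and green_floor below 0.025 m and z of tub_3 in the frame of green_floor below 0.006 m)) and value of joint yellow_pan between 0.0043 and 0.0084 m and ((horizontal distance between tub_1 and yellow_floor below 0.025 m and z of tub_1 in the frame of yellow_floor below 0.006 m) or (horizontal distance between tub_2 and yellow_floor below 0.025 m and z of tub_2 in the frame of yellow_floor below 0.006 m) or (horizontal distance between tub_3 and yellow_floor below 0.025 m and z of tub_3 in the frame of yellow_floor below 0.006 m)) and value of joint red_pan between 0.001 and 0.0043 m and ((horizontal distance between tub_1 and red_floor below 0.025 m and z of tub_1 in the frame of red_floor below 0.006 m) or (horizontal distance between tub_2 and red_floor below 0.025 m and z of tub_2 in the frame of red_floor below 0.006 m) or (horizontal distance between tub_3 and red_floor below 0.025 m and z of tub_3 in the frame of red_floor below 0.006 m)) and angle between each of tub_1, tub_2, tub_3's own z axis and vertical below 0.12 rad and linear speed of each of tub_1, tub_2, tub_3 below 0.02 m/s); the robot touches nothing.
It fails at once if a tub is left in a wrong pan (let go of, with the grasp point more than 170 mm from the tub's underside, while the pan shows the wrong weight) (((value of joint green_pan below 0.0084 m or value of joint green_pan above 0.016 m) and ((horizontal distance between tub_1 and green_floor below 0.045 m and z of tub_1 in the frame of green_floor below 0.03 m and distance between the grasp point and tub_1 above 0.17 m) or (horizontal distance between tub_2 and green_floor below 0.045 m and z of tub_2 in the frame of green_floor below 0.03 m and distance between the grasp point and tub_2 above 0.17 m) or (horizontal distance between tub_3 and green_floor below 0.045 m and z of tub_3 in the frame of green_floor below 0.03 m and distance between the grasp point and tub_3 above 0.17 m))) or ((value of joint yellow_pan below 0.0043 m or value of joint yellow_pan above 0.0084 m) and ((horizontal distance between tub_1 and yellow_floor below 0.045 m and z of tub_1 in the frame of yellow_floor below 0.03 m and distance between the grasp point and tub_1 above 0.17 m) or (horizontal distance between tub_2 and yellow_floor below 0.045 m and z of tub_2 in the frame of yellow_floor below 0.03 m and distance between the grasp point and tub_2 above 0.17 m) or (horizontal distance between tub_3 and yellow_floor below 0.045 m and z of tub_3 in the frame of yellow_floor below 0.03 m and distance between the grasp point and tub_3 above 0.17 m))) or ((value of joint red_pan below 0.001 m or value of joint red_pan above 0.0043 m) and ((horizontal distance between tub_1 and red_floor below 0.045 m and z of tub_1 in the frame of red_floor below 0.03 m and distance between the grasp point and tub_1 above 0.17 m) or (horizontal distance between tub_2 and red_floor below 0.045 m and z of tub_2 in the frame of red_floor below 0.03 m and distance between the grasp point and tub_2 above 0.17 m) or (horizontal distance between tub_3 and red_floor below 0.045 m and z of tub_3 in the frame of red_floor below 0.03 m and distance between the grasp point and tub_3 above 0.17 m)))).
It fails at once if a tub is tipped by more than 0.6 rad (angle between any of tub_1, tub_2, tub_3's own z axis and vertical above 0.6 rad).
It fails at once if a tub is dropped (falling free of the fingers, over 0.2 m/s, while more than 12 mm above a pan's floor) ((((horizontal distance between tub_1 and green_floor below 0.06 m and z of tub_1 in the frame of green_floor above 0.012 m) or (horizontal distance between tub_1 and yellow_floor below 0.06 m and z of tub_1 in the frame of yellow_floor above 0.012 m) or (horizontal distance between tub_1 and red_floor below 0.06 m and z of tub_1 in the frame of red_floor above 0.012 m)) and contact force between the fingers and tub_1 below 0.05 N and linear speed of tub_1 above 0.2 m/s) or (((horizontal distance between tub_2 and green_floor below 0.06 m and z of tub_2 in the frame of green_floor above 0.012 m) or (horizontal distance between tub_2 and yellow_floor below 0.06 m and z of tub_2 in the frame of yellow_floor above 0.012 m) or (horizontal distance between tub_2 and red_floor below 0.06 m and z of tub_2 in the frame of red_floor above 0.012 m)) and contact force between the fingers and tub_2 below 0.05 N and linear speed of tub_2 above 0.2 m/s) or (((horizontal distance between tub_3 and green_floor below 0.06 m and z of tub_3 in the frame of green_floor above 0.012 m) or (horizontal distance between tub_3 and yellow_floor below 0.06 m and z of tub_3 in the frame of yellow_floor above 0.012 m) or (horizontal distance between tub_3 and red_floor below 0.06 m and z of tub_3 in the frame of red_floor above 0.012 m)) and contact force between the fingers and tub_3 below 0.05 N and linear speed of tub_3 above 0.2 m/s)).
It fails at once if a tub is slammed or pressed into a pan (more than 40 N on a station) (contact force between any of green_station, yellow_station, red_station and anything else above 40 N).
It fails at once if a bystander is moved by more than 30 mm (distance of any of solder_reel, flux_jar, carton, screwdriver, marker from where it was at the start of the episode above 0.03 m).
It also fails if it takes over 72 s, if anything falls off the work surface, if the arm or the gripper's body presses on something with over 40 N, if the wrist force passes 120 N, or if a joint passes its speed limit or range.

## Working session

There is one attempt and no reset: what is moved stays moved. The work goes in short steps, Python scripts to look and compute and a tool call to move; the robot and the scene stay as the last step left them, time stands still between calls to the robot, and variables do not carry over. Pictures are saved under pics/ and viewed, about 8 in all and at most 12, crops included, and the job is handed in when it is done.

Besides the shell and the picture viewer there is one more tool, called after ">>>" as name(argument=value, ...), one argument or row to a line, values as JSON. servo_tool: Moves the arm, as the interface text tells. Its arguments: {"type":"object","properties":{"commands":{"type":"string"},"grip_force":{"type":"number"}},"required":["commands"]}

```bash
mkdir -p pics; ls
cat > h.py <<'E'
from bench import *
import numpy as np, cv2
def px2w(cam,u,v,d):
    c=get_calibration(cam);K=c["intrinsics"];K=np.array(K)
    p=np.linalg.inv(K)@np.array([u,v,1])*d
    return (np.linalg.inv(np.array(c["world_to_cam"]))@np.append(p,1))[:3]
def cloud(cam,depth):
    c=get_calibration(cam);K=np.array(c["intrinsics"])
    v,u=np.mgrid[:480,:640]
    P=np.stack([(u-K[0,2])/K[0,0]*depth,(v-K[1,2])/K[1,1]*depth,depth,np.ones_like(depth)],-1)
    return (P@np.linalg.inv(np.array(c["world_to_cam"])).T)[...,:3]
def save(n,img): cv2.imwrite("pics/"+n,img[...,::-1])
E
python3 - <<'E'
from h import *
print(state())
for c in ["top","scene"]:
    im,d=grab_frame(c); save(c+"0.png",im); np.save(c+"_d.npy",d); np.save(c+"_i.npy",im)
    for l in ["tub_1","rack","green_station","yellow_station","red_station","green_floor","solder_reel","flux_jar","carton","screwdriver","marker"]:
        C=cloud(c,d)
        for r in search_frame(c,l)[:5]:
            if r["conf"]<.3: continue
            u,v,w,h=r["bbox"]; print(c,l,round(r["conf"],2),np.round([u,v,w,h]),C[int(v),int(u)].round(3))
E
```

```text
pics
{'time': 0.0, 'joint_pos': array([-6.89275922e+01,  1.80038484e+01, -2.75575687e+00,  6.93394931e+01,
       -8.28784448e-04,  8.99993018e+01]), 'joint_velocities': array([-0.01601845,  0.06654602, -0.00220213, -0.04327533, -0.0627019 ,
        0.03460788]), 'effort': array([-3.33629956e-03, -5.39578700e+01,  3.39758635e+01,  1.88239070e-02,
       -1.83481402e-04, -9.48198874e-06]), 'eef_pos': array([ 0.21551168, -0.55932672,  0.23042646]), 'orientation': array([ 1.79999172e+02,  9.90983735e-02, -6.89268940e+01]), 'wrist_force': array([-0.33510513,  1.15057911, -0.02230586]), 'moment': array([ 0.03745277, -0.01796045, -0.00054204]), 'opening': 1.0012951348532508}
top tub_1 0.96 [212. 257.  29.  23.] [0.467 0.304 0.094]
top tub_1 0.96 [256. 237.  26.  23.] [0.514 0.19  0.098]
top tub_1 0.95 [299. 217.  26.  31.] [0.565 0.084 0.097]
top tub_1 0.85 [238. 341.  29.  26.] [0.254 0.237 0.089]
top tub_1 0.78 [146. 172.  33.  32.] [0.685 0.477 0.094]
top green_station 0.76 [377. 229.  41.  45.] [ 0.544 -0.122  0.042]
top yellow_station 0.75 [475. 240.  44.  33.] [ 0.512 -0.382  0.037]

[... 958 characters left out ...]
 184.] [0.552 0.183 0.093]
scene green_station 0.85 [251. 283.  56.  64.] [ 0.553 -0.122  0.038]
scene yellow_station 0.82 [118. 311.  62.  69.] [ 0.514 -0.382  0.038]
scene yellow_station 0.47 [251. 282.  62.  63.] [ 0.55  -0.123  0.038]
scene red_station 0.87 [182. 274.  56.  57.] [ 0.476 -0.245  0.039]
scene green_floor 0.94 [252. 278.  65.  53.] [ 0.539 -0.115  0.039]
scene green_floor 0.72 [209. 237.  21.  52.] [ 0.375 -0.165  0.023]
scene solder_reel 0.62 [288. 221.  25.  31.] [0.421 0.008 0.044]
scene flux_jar 0.65 [329. 198.  23.  25.] [0.384 0.126 0.044]
scene carton 0.73 [199. 393.  47.  53.] [ 0.745 -0.28   0.037]
scene screwdriver 0.82 [207. 235.  16.  57.] [ 0.372 -0.167  0.023]
```

Run:
```python
from h import *
im=np.load("top_i.npy"); save("topc.png",cv2.resize(im[140:370,110:510],None,fx=2,fy=2,interpolation=cv2.INTER_CUBIC))
im=np.load("scene_i.npy");d=np.load("scene_d.npy")
save("scenec.png",cv2.resize(im[130:440,80:580],None,fx=1.6,fy=1.6))
for c in ["top","scene"]:
    im=np.load(c+"_i.npy");d=np.load(c+"_d.npy");C=cloud(c,d);hsv=cv2.cvtColor(im,cv2.COLOR_RGB2HSV)
    def comp(m,n,mn=30):
        k,l,s,ce=cv2.connectedComponentsWithStats(m.astype(np.uint8))
        for i in range(1,k):
            if s[i,4]>mn:
                P=C[l==i]; lo,hi=np.percentile(P,[3,97],axis=0)
                print(c,n,ce[i].round(),s[i,4],lo.round(3),hi.round(3),((lo+hi)/2).round(3))
    H,S,V=[hsv[...,i] for i in range(3)]
    comp((H<18)&(S>140)&(V>100)&(C[...,2]>.07)&(d>0),"orange")
    comp((abs(H.astype(int)-60)<20)&(S>90)&(C[...,2]>.03)&(d>0),"green")
    comp((abs(H.astype(int)-28)<7)&(S>110)&(C[...,2]>.03)&(d>0),"yellow")
    comp(((H<8)|(H>172))&(S>120)&(C[...,2]>.03)&(d>0),"red")
    comp((C[...,2]>.175)&(d>0)&(C[...,2]<.21)&(C[...,1]>-.1),"bar")
```

```text
top orange [299. 217.] 285 [0.547 0.058 0.089] [0.586 0.107 0.099] [0.566 0.083 0.094]
top orange [250. 228.] 34 [0.527 0.184 0.089] [0.548 0.226 0.099] [0.538 0.205 0.094]
top orange [254. 237.] 246 [0.497 0.173 0.089] [0.535 0.223 0.099] [0.516 0.198 0.094]
top orange [210. 260.] 324 [0.438 0.284 0.089] [0.479 0.335 0.1  ] [0.459 0.309 0.094]
top green [561. 208.] 219 [ 0.556 -0.599  0.119] [ 0.599 -0.544  0.149] [ 0.578 -0.571  0.134]
top green [375. 229.] 1122 [ 0.497 -0.163  0.032] [ 0.584 -0.075  0.063] [ 0.541 -0.119  0.047]
top green [325. 283.] 338 [ 0.376 -0.008  0.048] [0.42  0.039 0.058] [0.398 0.015 0.053]
top yellow [551. 211.] 1002 [ 0.517 -0.621  0.047] [ 0.67  -0.512  0.159] [ 0.593 -0.567  0.103]
top yellow [475. 241.] 1231 [ 0.464 -0.424  0.032] [ 0.551 -0.334  0.062] [ 0.507 -0.379  0.047]
top red [425. 258.] 1244 [ 0.418 -0.291  0.033] [ 0.506 -0.202  0.062] [ 0.462 -0.246  0.047]
top bar [367.  46.] 105 [ 0.965 -0.1    0.176] [ 0.994 -0.08   0.198] [ 0.979 -0.09   0.187]
top bar [241. 220.] 3621 [0.452 0.032 0.184] [0.635 0.398 0.196] [0.543 0.215 0.19 ]
scene o
[... 498 characters left out ...]
[ 0.604 -0.54   0.149] [ 0.588 -0.549  0.135]
scene yellow [116. 306.] 2340 [ 0.465 -0.423  0.035] [ 0.556 -0.335  0.061] [ 0.511 -0.379  0.048]
scene yellow [ 17. 369.] 2156 [ 0.551 -0.578  0.038] [ 0.685 -0.513  0.157] [ 0.618 -0.546  0.097]
scene red [179. 269.] 1895 [ 0.419 -0.29   0.035] [ 0.513 -0.204  0.061] [ 0.466 -0.247  0.048]
scene bar [600.  92.] 1621 [0.272 0.814 0.176] [0.584 0.872 0.209] [0.428 0.843 0.192]
scene bar [217.  87.] 505 [ 0.008 -0.069  0.176] [0.073 0.018 0.209] [ 0.04  -0.025  0.193]
scene bar [393. 193.] 3868 [0.463 0.023 0.178] [0.65  0.397 0.194] [0.557 0.21  0.186]
scene bar [367. 441.] 276 [ 0.967 -0.099  0.178] [ 0.997 -0.081  0.197] [ 0.982 -0.09   0.188]
```

View pics/topc.png

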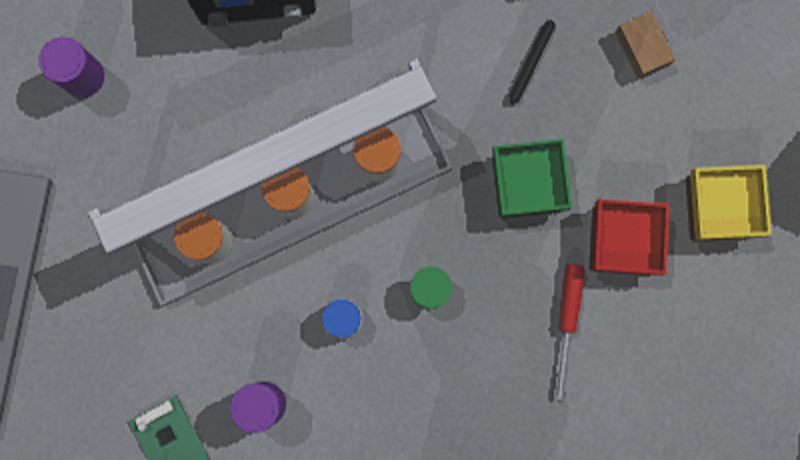

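View pics/scenec.png

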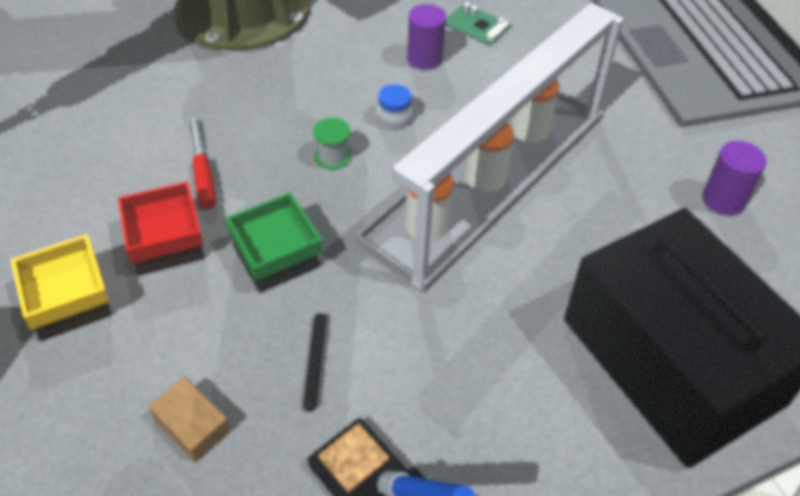

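Three candidates with orange lids stand under the bar, at top-view pixels (299,217), (256,237) and (212,257). These match the description. The purple look-alikes at (238,341) and (146,172) are excluded, as are the green solder reel at (327,284) and the blue-capped jar at (281,298). Next I'll fit the tub centres and the rack angle, and check the choice in a crop.

Run:
```python
from h import *
from scipy.optimize import least_squares
print(np.array(get_calibration("wrist")["mount"]).round(3))
A=[];W=[];B=[]
for c in ["top","scene"]:
    im=np.load(c+"_i.npy");d=np.load(c+"_d.npy");C=cloud(c,d);hsv=cv2.cvtColor(im,cv2.COLOR_RGB2HSV)
    H,S=hsv[...,0],hsv[...,1]
    m=(H<18)&(S>140)&(C[...,2]>.087)&(C[...,2]<.11)&(d>0); A.append(C[m])
    m=(S<60)&(C[...,2]>.03)&(C[...,2]<.08)&(d>0)&(C[...,0]>.4); W.append(C[m])
    m=(C[...,2]>.178)&(C[...,2]<.2)&(d>0)&(C[...,1]>0)&(C[...,1]<.42)&(C[...,0]>.4)&(C[...,0]<.7);b=C[m];B.append(b)
    r=cv2.minAreaRect((b[:,:2]*1000).astype(np.float32)); print(c,"bar",r, cv2.boxPoints(r).round())
for g in [(.575,.085),(.525,.198),(.467,.31)]:
  for k,n in ((0,"top"),(1,"scene"),(2,"both")):
    P=np.vstack(W) if k==2 else W[k]
    P=P[np.hypot(*(P[:,:2]-g).T)<.042][:,:2]
    f=least_squares(lambda q:np.hypot(*(P-q).T)-.030,g,loss="soft_l1",f_scale=.002)
    L=np.vstack(A) if k==2 else A[k]
    L=L[np.hypot(*(L[:,:2]-g).T)<.05][:,:2]
    # lid: all points inside the circle: minimise overflow
    f2=least_squares(lambda q:np.maximum(0,np.hypot(*(L-q).T)-.0305),f.x)
    print(n,"side fit",f.x.round(4),len(P),np.sqrt(np.mean(f.fun**2)).round(4),"lid in-circle",f2.x.round(4),len(L))
im=np.load("top_i.npy"); save("tubs.png",cv2.resize(im[195:280,190:330],None,fx=5,fy=5,interpolation=cv2.INTER_CUBIC))
```

```text
[[ 1.    -0.    -0.001  0.002]
 [ 0.001  0.958  0.288 -0.073]
 [ 0.001 -0.288  0.958 -0.143]
 [ 0.     0.     0.     1.   ]]
top bar ((547.3074951171875, 215.68353271484375), (55.5113525390625, 430.80908203125), 25.429576873779297) [[430. 398.]
 [615.   9.]
 [665.  33.]
 [480. 422.]]
scene bar ((550.9855346679688, 215.82395935058594), (55.181636810302734, 432.2020263671875), 25.354976654052734) [[434. 399.]
 [619.   9.]
 [668.  32.]
 [483. 423.]]
top side fit [0.5733 0.0843] 62 0.0004 lid in-circle [0.5733 0.0843] 313
scene side fit [0.5748 0.0849] 273 0.001 lid in-circle [0.5847 0.0858] 94
both side fit [0.5745 0.0848] 335 0.001 lid in-circle [0.5751 0.0839] 407
top side fit [0.524  0.2012] 61 0.0004 lid in-circle [0.5226 0.1996] 277
scene side fit [0.526  0.2015] 401 0.0013 lid in-circle [0.5275 0.2018] 138
both side fit [0.5256 0.2012] 462 0.0013 lid in-circle [0.5258 0.1998] 415
top side fit [0.4629 0.3113] 76 0.0004 lid in-circle [0.4624 0.3107] 346
scene side fit [0.4646 0.3115] 335 0.0015 lid in-circle [0.4659 0.3142] 55
both side fit [0.4643 0.3112] 411 0.0015 lid in-circle [0.4651 0.3098] 401
```

View pics/tubs.png

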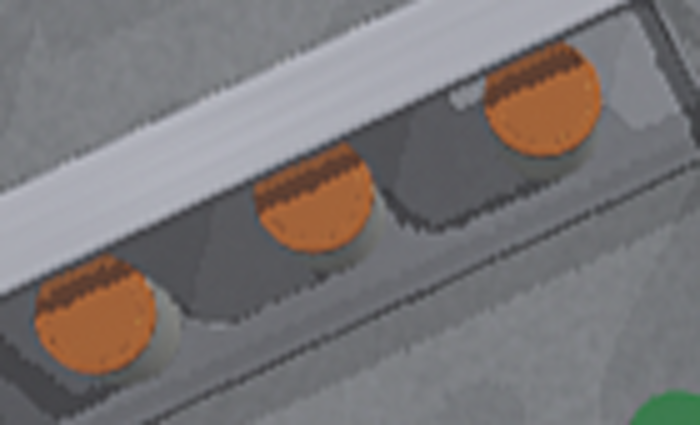

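The crop shows three orange lids at top-view pixels (299,217), (253,234) and (209,258), partly under the bar, with white bodies, so these are the tubs. The rack yaw is about 25.4°. I'll approach with the tool tilted about 40° from the open side. First move: swing round and turn the jaws along the rack's y axis.

>>> servo_tool(
  commands="1.2 2.4 0.1 0 0 0.1238 0;1.2 2.4 0.1 0 0 0.1238 0;1.2 2.4 0.1 0 0 0.1238 0;1.2 2.4 0.1 0 0 0.1238 0;1.2 2.4 0.1 0 0 0.1238 0;1.2 2.4 0.1 0 0 0.1238 0;1.2 2.4 0.1 0 0 0.1238 0;1.2 2.4 0.1 0 0 0.1238 0",
  grip_force=60,
)

```text
time: 1.87
eef_pos: [0.3121, -0.3667, 0.2395]
orientation: [180.0, -0.0, -11.8]
wrist_force: [0.0, -0.4, -0.6]
opening: 0.999
```

>>> servo_tool(
  commands="1.2 2.4 0.1 0 0 0.1238 0;1.2 2.4 0.1 0 0 0.1238 0;1.2 2.4 0.1 0 0 0.1238 0;1.2 2.4 0.1 0 0 0.1238 0;1.2 2.4 0.1 0 0 0.1238 0;1.2 2.4 0.1 0 0 0.1238 0;1.2 2.4 0.1 0 0 0.1238 0;1.2 2.4 0.1 0 0 0.1238 0",
)

```text
time: 2.53
eef_pos: [0.4082, -0.1746, 0.2476]
orientation: [180.0, -0.0, 44.9]
wrist_force: [0.4, 0.1, 1.0]
opening: 0.998
```

>>> servo_tool(
  commands="1.2 2.4 0.1 0 0 0.1238 0;1.2 2.4 0.1 0 0 0.1238 0;1.2 2.4 0.1 0 0 0.1238 0;1.2 2.4 0.1 0 0 0.1238 0;1.2 2.4 0.1 0 0 0.1238 0;1.2 2.4 0.1 0 0 0.1238 0;1.2 2.4 0.1 0 0 0.1238 0;1.2 2.4 0.1 0 0 0.1238 0",
)

```text
time: 3.2
eef_pos: [0.5042, 0.0175, 0.2555]
orientation: [180.0, 0.0, 101.7]
wrist_force: [0.5, -0.3, 0.8]
opening: 1.002
```

>>> servo_tool(
  commands="1.2 2.4 0.1 0 0 0.1238 0;1.2 2.4 0.1 0 0 0.1238 0;0 0 0 0.0499 -0.1051 0 0;0 0 0 0.0499 -0.1051 0 0;0 0 0 0.0499 -0.1051 0 0;0 0 0 0.0499 -0.1051 0 0;0 0 0 0.0499 -0.1051 0 0;0 0 0 0.0499 -0.1051 0 0",
)

```text
time: 3.87
eef_pos: [0.5278, 0.0643, 0.2587]
orientation: [139.6, 0.2, 115.5]
wrist_force: [1.6, -0.1, -1.2]
opening: 1.001
```

>>> servo_tool(
  commands="0 0 -3 0 0 0 0;0 0 -3 0 0 0 0;0 0 -3 0 0 0 0;0 0 -3 0 0 0 0;0.2 -0.1 -1 0 0 0 0;0 0 0 0 0 0 0;0 0 0 0 0 0 0;0 0 0 0 0 0 0",
)

```text
time: 4.53
eef_pos: [0.5367, 0.0616, 0.1336]
orientation: [140.6, -0.2, 115.7]
wrist_force: [-0.1, -0.4, 1.6]
opening: 1.004
```

```bash
cat >> h.py <<'E'
from scipy.spatial.transform import Rotation as Ro
def wcloud():
    s=state();im,d=grab_frame("wrist");c=get_calibration("wrist");K=np.array(c["intrinsics"])
    v,u=np.mgrid[:480,:640];x=(u-K[0,2])/K[0,0];y=(v-K[1,2])/K[1,1];th=np.hypot(x,y)
    k=np.where(th>1e-6,np.tan(np.minimum(th,1.5))/np.maximum(th,1e-6),1)
    P=np.stack([x*k*d,y*k*d,d,np.ones_like(d)],-1)
    T=np.eye(4);T[:3,:3]=Ro.from_euler("xyz",s["orientation"],degrees=True).as_matrix();T[:3,3]=s["eef_pos"]
    return s,im,d,(P@(T@np.array(c["mount"])).T)[...,:3]
def lids(im,d,C):
    hsv=cv2.cvtColor(im,cv2.COLOR_RGB2HSV);m=(hsv[...,0]<18)&(hsv[...,1]>130)&(d>0)&(C[...,2]>.05)
    k,l,st,ce=cv2.connectedComponentsWithStats(m.astype(np.uint8))
    for i in range(1,k):
        if st[i,4]>150:
            P=C[l==i];t=P[P[:,2]>np.percentile(P[:,2],95)-.004]
            (cx,cy),r=cv2.minEnclosingCircle((t[:,:2]*1000).astype(np.float32))
            print("lid",ce[i].round(),st[i,4],"centre",round(cx,1),round(cy,1),"r",round(r,1),"z",np.percentile(t[:,2],[5,50,95]).round(4))
E
python3 - <<'E'
from h import *
s,im,d,C=wcloud(); save("w1.png",im); print(s["eef_pos"],s["wrist_force"],s["joint_pos"].round(1)); lids(im,d,C)
E
```

```text
[0.53667314 0.06157233 0.13360089] [-0.1405166  -0.37390781  1.5558438 ] [ -5.   -6.1 -58.7   2.2  19.  -24.5]
lid [332. 266.] 5272 centre 574.4 82.7 r 30.9 z [0.0934 0.0953 0.0961]
lid [520. 269.] 3497 centre 525.4 198.3 r 30.6 z [0.0932 0.0954 0.0962]
lid [628. 267.] 739 centre 472.4 305.0 r 28.5 z [0.0927 0.0951 0.0962]
```

View pics/w1.png

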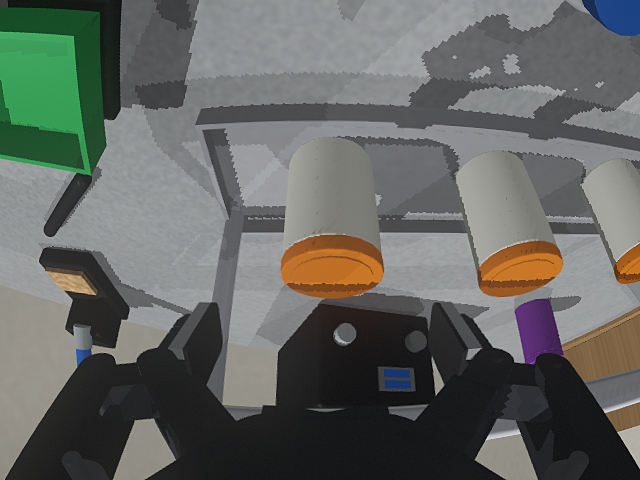

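The wrist view shows tub A centred between the open fingers at about (332,266), with its lid centre at (574.4, 82.7) mm and z 95 mm, which agrees with the earlier fit. Joint 3 is at its range limit, so I'll reduce the tilt to about 32°.

>>> servo_tool(
  commands="0 0 0 -0.032 0.066 0 0;0 0 0 -0.032 0.066 0 0;1 1 -0.7 0 0 0 0;0 0 -1 0 0 0 0;0 0 0 0 0 0 0;0 0 0 0 0 0 0;0 0 0 0 0 0 0;0 0 0 0 0 0 0",
)

```text
time: 5.25
eef_pos: [0.5469, 0.0713, 0.117]
orientation: [149.0, -0.1, 115.6]
wrist_force: [0.4, 1.0, 0.1]
opening: 0.997
```

Run:
```python
from h import *
s=state(); print(s["eef_pos"],s["orientation"],s["wrist_force"],s["joint_pos"].round(1))
```

```text
[0.5468616  0.07129583 0.1169626 ] [ 1.48981154e+02 -1.34719303e-01  1.15633585e+02] [0.355027   0.97705622 0.14491517] [ -0.4  -1.4 -51.1  11.9  13.2 -22.7]
```

>>> servo_tool(
  commands="0.77 0.36 -1.37 0 0 0 0;0.77 0.36 -1.37 0 0 0 0;0.77 0.36 -1.37 0 0 0 0;0.77 0.36 -1.37 0 0 0 0;0.77 0.36 -1.37 0 0 0 0;0 0 0 0 0 0 0;0 0 0 0 0 0 0;0 0 0 0 0 0 0",
)

```text
time: 5.92
eef_pos: [0.5853, 0.0893, 0.0484]
orientation: [149.0, -0.2, 115.6]
wrist_force: [-0.2, -0.4, -0.5]
opening: 0.997
```

>>> servo_tool(
  commands="0 0 0 0 0 0 255;0 0 0 0 0 0 255;0 0 0 0 0 0 255;0 0 0 0 0 0 255;0 0 0 0 0 0 255;0 0 0 0 0 0 255;0 0 0 0 0 0 255;0 0 0 0 0 0 255",
  grip_force=60,
)

```text
time: 6.58
eef_pos: [0.5858, 0.0896, 0.0493]
orientation: [148.9, -0.1, 115.7]
wrist_force: [-6.2, -0.3, 10.1]
opening: 0.699
```

Run:
```python
from h import *
s,im,d,C=wcloud(); save("w2.png",im); print(s["eef_pos"],s["orientation"],s["wrist_force"],s["joint_pos"].round(1),s["opening"]);lids(im,d,C)
```

```text
[0.58576549 0.08957811 0.04927309] [ 1.48910485e+02 -1.40571415e-01  1.15659422e+02] [-6.21066297 -0.26183091 10.0725008 ] [  2.    9.7 -51.3   0.2  12.1 -20.5] 0.6989290335515381
lid [599. 361.] 4151 centre 518.4 175.4 r 54.4 z [0.0926 0.0955 0.096 ]
lid [325. 375.] 10555 centre 564.0 77.6 r 36.6 z [0.0927 0.0952 0.0961]
```

View pics/w2.png

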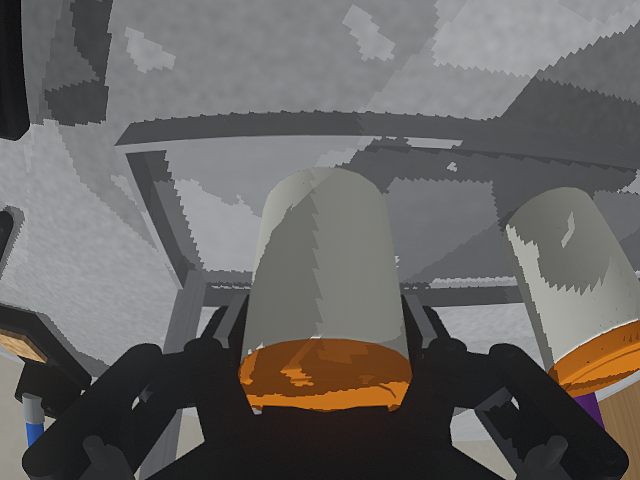

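The tub sits squarely between the pads at (325,300) and the opening of 0.70 matches 60 mm. Next: lift slightly and weigh.

>>> servo_tool(
  commands="0 0 0.5 0 0 0 255;0 0 0.5 0 0 0 255;-0.6 -0.3 1 0 0 0 255;-0.9 -0.4 1 0 0 0 255;-0.9 -0.4 0.5 0 0 0 255;0 0 0 0 0 0 255;0 0 0 0 0 0 255;0 0 0 0 0 0 255",
)

```text
time: 7.3
eef_pos: [0.5613, 0.0785, 0.0825]
orientation: [149.1, -0.2, 115.6]
wrist_force: [0.1, -0.3, -6.6]
opening: 0.698
```

>>> servo_tool(
  commands="0 0 0 0 0 0 255;0 0 0 0 0 0 255;0 0 0 0 0 0 255;0 0 0 0 0 0 255;0 0 0 0 0 0 255;0 0 0 0 0 0 255;0 0 0 0 0 0 255;0 0 0 0 0 0 255",
)

```text
time: 7.97
eef_pos: [0.5614, 0.0785, 0.0828]
orientation: [149.0, -0.2, 115.7]
wrist_force: [0.4, 0.7, -6.5]
opening: 0.696
```

Run:
```python
from h import *
for i in range(5):
    grab_frame("wrist"); s=state(); print(s["wrist_force"].round(2),s["moment"].round(3))
print(s["eef_pos"],s["orientation"],s["joint_pos"].round(1),s["opening"])
# pan centres, all four walls
for c in ["top","scene"]:
    im=np.load(c+"_i.npy");d=np.load(c+"_d.npy");C=cloud(c,d)
    for n,g in (("green",(.543,-.119)),("red",(.464,-.247)),("yellow",(.509,-.379))):
        P=C[(d>0)&(C[...,2]>.053)&(C[...,2]<.07)&(np.hypot(C[...,0]-g[0],C[...,1]-g[1])<.075)]
        print(c,n,cv2.minAreaRect((P[:,:2]*1000).astype(np.float32)),P[:,2].mean().round(4))
```

```text
[ 0.54  0.29 -6.41] [-0.534  1.027  0.027]
[-0.01 -0.34 -5.69] [-0.491  1.052 -0.004]
[ 0.26  0.2  -6.34] [-0.502  1.06  -0.005]
[ 0.62  0.56 -5.81] [-0.567  1.072  0.018]
[ 0.26 -0.82 -6.53] [-0.484  1.07   0.062]
[0.56138252 0.07849586 0.08277556] [149.02657744  -0.15385956 115.65330765] [  0.6   3.6 -51.9   5.9  12.7 -21.8] 0.6961764029080011
top green ((541.165771484375, -119.18209838867188), (93.19893646240234, 93.42577362060547), 5.754903793334961) 0.0589
top red ((461.82952880859375, -246.86866760253906), (94.29263305664062, 92.68896484375), 85.4638900756836) 0.059
top yellow ((506.9639892578125, -380.0466613769531), (92.6615219116211, 95.58244323730469), 2.1632187366485596) 0.059
scene green ((543.579833984375, -118.73248291015625), (98.93778991699219, 93.13664245605469), 5.994213104248047) 0.0584
scene red ((465.3485107421875, -246.79953002929688), (91.74861145019531, 98.28421020507812), 85.45039367675781) 0.0584
scene yellow ((509.4664306640625, -379.6302185058594), (96.70367431640625, 92.37008666992188), 2.206834077835083) 0.0582
```

Tub A weighs about 6.3 N, roughly 640 g, so it is the full one and goes in green. I'll raise it and swing to a hover over the green pan.

>>> servo_tool(
  commands="-0.3 -0.2 1.5 0 0 0 255;0 0 2 0 0 0 255;0 0 2.2 0 0 0 255;0 -2.5 0 0 0 -0.082 255;0 -2.5 0 0 0 -0.082 255;0 -2.5 0 0 0 -0.082 255;0 -2.5 0 0 0 -0.082 255;0 -2.5 0 0 0 -0.082 255",
)

```text
time: 8.88
eef_pos: [0.5578, -0.0495, 0.1397]
orientation: [149.0, -0.2, 91.9]
wrist_force: [1.2, -0.4, -6.8]
opening: 0.696
```

>>> servo_tool(
  commands="0 -2.5 0 0 0 -0.082 255;0 -2.5 0 0 0 -0.082 255;-0.3 -2.3 0 0 0 -0.082 255;0 0 0 0 0 0 255;0 0 0 0 0 0 255;0 0 0 0 0 0 255;0 0 0 0 0 0 255;0 0 0 0 0 0 255",
)

```text
time: 9.55
eef_pos: [0.5554, -0.1208, 0.1397]
orientation: [149.0, -0.2, 78.1]
wrist_force: [-0.8, 0.4, -5.6]
opening: 0.698
```

```bash
cat >> h.py <<'E'
def check(name):
    s,im,d,C=wcloud(); save(name,im)
    print(s["time"],s["eef_pos"].round(4),s["orientation"].round(1),s["wrist_force"].round(1),s["joint_pos"].round(1),round(s["opening"],3)); lids(im,d,C)
    a=np.radians(s["orientation"][2]-90)
    print("expected tub",(s["eef_pos"][:2]-.0127*np.array([np.cos(a),np.sin(a)])).round(4),"bottom",round(s["eef_pos"][2]-.0443,4))
    return s,im,d,C
E
python3 - <<'E'
from h import *
s,im,d,C=check("w3.png")
E
```

```text
9.55 [ 0.5554 -0.1208  0.1397] [149.   -0.2  78.1] [-0.8  0.4 -5.6] [-12.6  -3.2 -49.6  12.6   0.5  -0.5] 0.698
lid [ 88. 104.] 6689 centre 464.0 -247.8 r 64.9 z [0.0577 0.0601 0.0614]
lid [325. 375.] 10692 centre 532.2 -116.8 r 36.8 z [0.183  0.1855 0.1863]
expected tub [ 0.543  -0.1182] bottom 0.0954
```

View pics/w3.png

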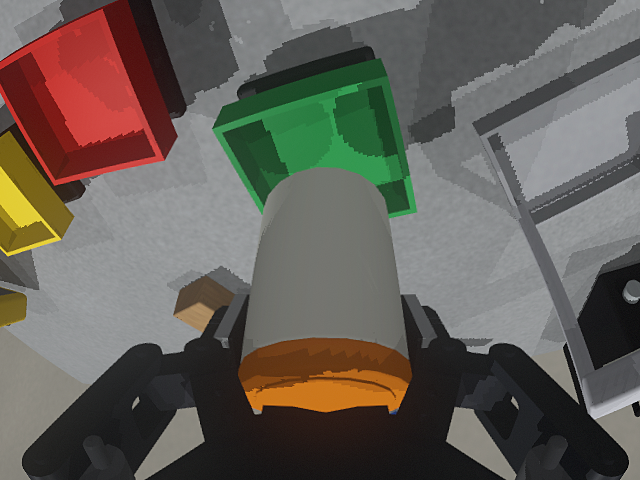

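The tub is upright in the same place in the view and hovers over the green pan at (320,130). Lowering.

>>> servo_tool(
  commands="0 0 -0.8 0 0 0 255;0 0 -1.2 0 0 0 255;0 0 -1.2 0 0 0 255;0 0 -1 0 0 0 255;0 0 -0.6 0 0 0 255;0 0 -0.5 0 0 0 255;0 0 -0.3 0 0 0 255;0 0 -0.3 0 0 0 255",
)

```text
time: 10.27
eef_pos: [0.5558, -0.1215, 0.0808]
orientation: [149.0, -0.2, 78.1]
wrist_force: [-0.4, 0.5, -4.5]
opening: 0.699
```

>>> servo_tool(
  commands="0 0 -0.2 0 0 0 255;0 0 -0.2 0 0 0 255;0 0 -0.2 0 0 0 255;0 0 -0.2 0 0 0 255;0 0 0 0 0 0 255;0 0 0 0 0 0 255;0 0 0 0 0 0 255;0 0 0 0 0 0 255",
)

```text
time: 10.93
eef_pos: [0.5559, -0.1216, 0.0733]
orientation: [149.0, -0.2, 78.1]
wrist_force: [-2.0, 1.4, 0.2]
opening: 0.697
```

>>> servo_tool(
  commands="0 0 0 0 0 0 0;0 0 0 0 0 0 0;0 0 0 0 0 0 0;0 0 0 0 0 0 0;0 0 0 0 0 0 0;0 0 0 0 0 0 0;-0.5 0.1 0.9 0 0 0 0;-0.7 0.15 1.2 0 0 0 0",
)

```text
time: 11.6
eef_pos: [0.5428, -0.1189, 0.0929]
orientation: [149.1, -0.2, 78.1]
wrist_force: [0.2, -0.3, 0.9]
opening: 1.001
```

>>> servo_tool(
  commands="-0.9 0.2 1.5 0 0 0 0;-0.9 0.2 1.5 0 0 0 0;-0.9 0.2 1.5 0 0 0 0;-0.9 0.2 1.5 0 0 0 0;0 0 1.5 0 0 0 0;0 0 1.5 0 0 0 0;0 0 0 0 0 0 0;0 0 0 0 0 0 0",
)

```text
time: 12.27
eef_pos: [0.5082, -0.1112, 0.1848]
orientation: [148.9, -0.2, 78.1]
wrist_force: [-0.2, -0.2, -0.0]
opening: 0.996
```

Run:
```python
from h import *
s,im,d,C=check("w4.png")
for g,n in (((.543,-.119),"green"),((.464,-.247),"red"),((.509,-.379),"yellow")):
    P=C[(d>0)&(np.hypot(C[...,0]-g[0],C[...,1]-g[1])<.075)&(C[...,2]>.04)&(C[...,2]<.07)]
    hsv=cv2.cvtColor(im,cv2.COLOR_RGB2HSV)
    if len(P): print(n,np.percentile(P[:,2],[80,90,95]).round(4))
```

```text
12.2667 [ 0.5082 -0.1112  0.1848] [148.9  -0.2  78.1] [-0.2 -0.2 -0. ] [-12.7 -12.6 -50.5  21.1   0.5  -0.5] 0.996
lid [132. 130.] 4643 centre 463.9 -247.8 r 64.7 z [0.0576 0.0601 0.0613]
lid [325. 239.] 5727 centre 544.0 -120.7 r 30.9 z [0.1169 0.1185 0.1195]
expected tub [ 0.4958 -0.1086] bottom 0.1405
green [0.0552 0.0626 0.0665]
red [0.0601 0.0606 0.061 ]
yellow [0.0595 0.0603 0.0606]
```

View pics/w4.png

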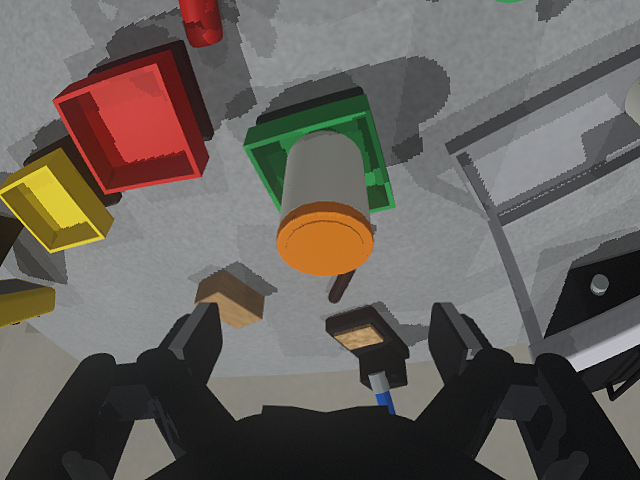

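Green reads right: the lid is at z 118.5 mm, so the pan has sunk about 10 mm, and the tub is upright at (544,-121) mm. Next is tub B, at (525,200) mm.

>>> servo_tool(
  commands="-0.1 3.7 0 0 0 0.082 0;-0.1 3.7 0 0 0 0.082 0;-0.1 3.7 0 0 0 0.082 0;-0.1 3.7 0 0 0 0.082 0;-0.1 3.7 0 0 0 0.082 0;-0.1 3.7 0 0 0 0.082 0;-0.1 3.7 0 0 0 0.082 0;-0.2 3.9 0 0 0 0.082 0",
)

```text
time: 12.98
eef_pos: [0.4971, 0.1883, 0.1819]
orientation: [149.2, -0.2, 115.9]
wrist_force: [0.5, -0.4, -0.7]
opening: 0.996
```

>>> servo_tool(
  commands="0 0 -1.7 0 0 0 0;0 0 -1.7 0 0 0 0;0 0 -1.7 0 0 0 0;0 0 -1.7 0 0 0 0;0 0 0 0 0 0 0;0 0 0 0 0 0 0;0 0 0 0 0 0 0;0 0 0 0 0 0 0",
)

```text
time: 13.65
eef_pos: [0.4993, 0.1872, 0.1168]
orientation: [148.9, -0.1, 115.6]
wrist_force: [0.2, -0.1, -0.5]
opening: 0.999
```

Run:
```python
from h import *
check("w5.png")
```

```text
13.65 [0.4993 0.1872 0.1168] [ 1.489e+02 -1.000e-01  1.156e+02] [ 0.2 -0.1 -0.5] [ 18.   -5.1 -55.    9.2   4.   -6.4] 0.999
lid [539. 278.] 4940 centre 464.2 308.8 r 30.7 z [0.0934 0.0953 0.0963]
lid [327. 290.] 6903 centre 525.6 199.0 r 31.2 z [0.0936 0.0953 0.0962]
expected tub [0.4878 0.1817] bottom 0.0725
```

>>> servo_tool(
  commands="0.74 0.35 -1.37 0 0 0 0;0.74 0.35 -1.37 0 0 0 0;0.74 0.36 -1.37 0 0 0 0;0.74 0.36 -1.37 0 0 0 0;0.74 0.36 -1.36 0 0 0 0;0 0 0 0 0 0 0;0 0 0 0 0 0 0;0 0 0 0 0 0 255",
)

```text
time: 14.37
eef_pos: [0.5356, 0.2048, 0.0483]
orientation: [149.0, -0.1, 115.7]
wrist_force: [-0.1, 0.1, -0.8]
opening: 0.884
```

>>> servo_tool(
  commands="0 0 0 0 0 0 255;0 0 0 0 0 0 255;0 0 0 0 0 0 255;0 0 0 0 0 0 255;0 0 0 0 0 0 255;0 0 0 0 0 0 255;0 0 0 0 0 0 255;0 0 0 0 0 0 255",
)

```text
time: 15.03
eef_pos: [0.5363, 0.2052, 0.049]
orientation: [148.9, -0.1, 115.7]
wrist_force: [-4.0, -0.8, 8.3]
opening: 0.697
```

>>> servo_tool(
  commands="0 0 0.5 0 0 0 255;0 0 0.5 0 0 0 255;-0.6 -0.3 0.8 0 0 0 255;-0.9 -0.4 0.8 0 0 0 255;-0.9 -0.4 0.5 0 0 0 255;-0.6 -0.3 0.3 0 0 0 255;0 0 0 0 0 0 255;0 0 0 0 0 0 255",
)

```text
time: 15.7
eef_pos: [0.5054, 0.1907, 0.0817]
orientation: [149.0, -0.1, 115.6]
wrist_force: [0.6, 0.3, -1.6]
opening: 0.692
```

Run:
```python
from h import *
check("w6.png")
for i in range(8):
    grab_frame("wrist"); s=state(); print(s["wrist_force"].round(2),s["moment"].round(3))
```

```text
15.7 [0.5054 0.1907 0.0817] [ 1.490e+02 -1.000e-01  1.156e+02] [ 0.6  0.3 -1.6] [ 18.3  -0.4 -56.9   2.7   3.9  -6.2] 0.692
lid [565. 322.] 5003 centre 460.7 282.0 r 57.7 z [0.093  0.0954 0.0962]
lid [325. 377.] 10053 centre 485.0 178.6 r 37.1 z [0.1254 0.1279 0.1288]
expected tub [0.494  0.1852] bottom 0.0374
[-0.21  0.27 -1.38] [-0.23   0.61   0.041]
[ 1.35 -0.5  -0.63] [-0.289  0.589  0.086]
[ 0.32 -0.6  -1.16] [-0.313  0.635 -0.012]
[-0.28 -0.82 -2.19] [-0.295  0.613  0.043]
[-0.65  0.14 -0.65] [-0.257  0.591 -0.043]
[ 0.78  0.11 -1.69] [-0.29   0.713  0.067]
[-0.3  -0.71 -1.07] [-0.35   0.615  0.046]
[-0.21  0.06 -0.71] [-0.319  0.654 -0.032]
```

B weighs roughly 1.2 N, so it is the bare one and goes in red. I'll carry it high past the green tub.

>>> servo_tool(
  commands="0 0 2 0 0 0 255;0 0 3 0 0 0 255;0 0 3.3 0 0 0 255;0 0 3 0 0 0 255;0 -2.4 0 0 0 -0.075 255;0 -3.7 0 0 0 -0.078 255;0 -3.7 0 0 0 -0.078 255;0 -3.7 0 0 0 -0.078 255",
)

```text
time: 16.82
eef_pos: [0.505, 0.0547, 0.1946]
orientation: [149.0, -0.1, 97.8]
wrist_force: [-0.7, -0.2, -1.9]
opening: 0.69
```

>>> servo_tool(
  commands="0 -3.7 0 0 0 -0.078 255;0 -3.7 0 0 0 -0.078 255;0 -3.7 0 0 0 -0.078 255;0 -3.7 0 0 0 -0.078 255;0 -3.7 0 0 0 -0.078 255;-0.8 -3.7 0 0 0 -0.078 255;-0.8 -3.7 0 0 0 -0.078 255;-0.7 -3.0 0 0 0 -0.078 255",
)

```text
time: 17.48
eef_pos: [0.4815, -0.2356, 0.1943]
orientation: [149.0, -0.1, 61.9]
wrist_force: [1.2, 0.3, -2.0]
opening: 0.696
```

>>> servo_tool(
  commands="-0.7 -2 0 0 0 0 255;0 0 -2 0 0 0 255;0 0 -2 0 0 0 255;0 0 -1.5 0 0 0 255;0 0 0 0 0 0 255;0 0 0 0 0 0 255;0 0 0 0 0 0 255;0 0 0 0 0 0 255",
)

```text
time: 18.15
eef_pos: [0.4766, -0.2536, 0.141]
orientation: [148.9, -0.2, 62.2]
wrist_force: [0.6, -0.6, -1.5]
opening: 0.695
```

Run:
```python
from h import *
check("w7.png")
for i in range(4):
    grab_frame("wrist"); s=state(); print(s["wrist_force"].round(2),s["moment"].round(3))
```

```text
18.15 [ 0.4766 -0.2536  0.141 ] [148.9  -0.2  62.2] [ 0.6 -0.6 -1.5] [-28.2  -6.8 -52.6  13.1   0.4  -0.3] 0.695
lid [314. 128.] 5309 centre 463.6 -248.0 r 64.5 z [0.0582 0.0604 0.0614]
lid [588. 248.] 5216 centre 543.7 -120.7 r 31.3 z [0.1168 0.1186 0.1195]
lid [325. 377.] 10072 centre 455.4 -244.2 r 36.8 z [0.1845 0.187  0.188 ]
expected tub [ 0.4653 -0.2477] bottom 0.0967
[ 0.1   1.27 -1.67] [ 0.273  0.641 -0.016]
[-0.42  0.48 -1.53] [0.306 0.605 0.006]
[ 0.23 -1.08 -1.04] [ 0.329  0.609 -0.001]
[ 0.57 -0.06 -2.54] [0.303 0.6   0.046]
```

View pics/w7.png

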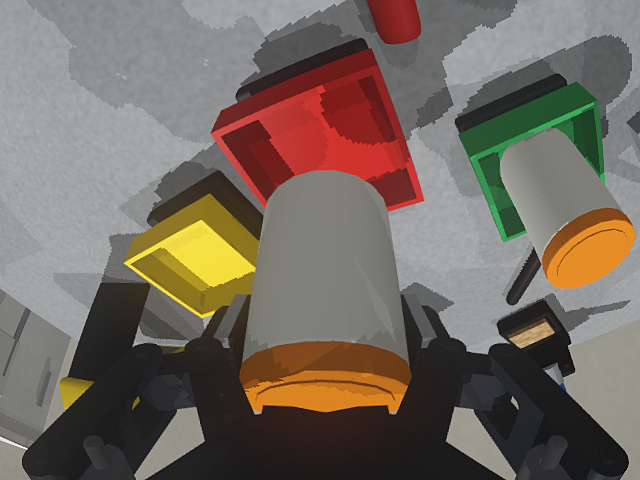

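Weight reads about 1.6 N, which confirms bare. The tub is upright above the red pan at (315,120). Lowering and releasing.

>>> servo_tool(
  commands="-0.1 0 -0.8 0 0 0 255;0 0 -1.2 0 0 0 255;0 0 -1.2 0 0 0 255;0 0 -1 0 0 0 255;0 0 -0.6 0 0 0 255;0 0 -0.5 0 0 0 255;0 0 -0.3 0 0 0 255;0 0 -0.2 0 0 0 255",
)

```text
time: 19.07
eef_pos: [0.4745, -0.2532, 0.0811]
orientation: [149.0, -0.2, 62.2]
wrist_force: [-0.9, 1.3, 0.5]
opening: 0.698
```

>>> servo_tool(
  commands="0 0 -0.2 0 0 0 255;0 0 -0.1 0 0 0 255;0 0 0 0 0 0 255;0 0 0 0 0 0 255;0 0 0 0 0 0 255;0 0 0 0 0 0 255;0 0 0 0 0 0 255;0 0 0 0 0 0 255",
)

```text
time: 19.73
eef_pos: [0.4747, -0.2534, 0.0787]
orientation: [149.0, -0.2, 62.2]
wrist_force: [-1.4, -0.1, 1.2]
opening: 0.69
```

Run:
```python
from h import *
check("w8.png")
```

```text
19.7333 [ 0.4747 -0.2534  0.0787] [149.   -0.2  62.2] [-1.4 -0.1  1.2] [-28.3  -0.5 -57.5   1.9   0.4  -0.4] 0.69
lid [315. 197.] 7368 centre 463.6 -247.9 r 64.7 z [0.0535 0.056  0.0569]
lid [612. 354.] 2648 centre 544.2 -122.6 r 31.6 z [0.1158 0.1185 0.1193]
lid [325. 377.] 10070 centre 453.7 -244.3 r 36.9 z [0.1223 0.1248 0.1257]
expected tub [ 0.4635 -0.2475] bottom 0.0344
```

>>> servo_tool(
  commands="0 0 0 0 0 0 0;0 0 0 0 0 0 0;0 0 0 0 0 0 0;0 0 0 0 0 0 0;0 0 0 0 0 0 0;0 0 0.8 0 0 0 0;0 0 1.2 0 0 0 0;0 0 1.5 0 0 0 0",
)

```text
time: 20.45
eef_pos: [0.4734, -0.2527, 0.1125]
orientation: [149.2, -0.2, 62.2]
wrist_force: [-0.0, -0.7, -0.1]
opening: 1.0
```

>>> servo_tool(
  commands="0 0 2 0 0 0 0;0 0 2 0 0 0 0;0 0 2 0 0 0 0;0 0 2 0 0 0 0;0 0 0 0 0 0 0;0 0 0 0 0 0 0;0 0 0 0 0 0 0;0 0 0 0 0 0 0",
)

```text
time: 21.12
eef_pos: [0.4734, -0.2527, 0.1916]
orientation: [149.2, -0.2, 62.2]
wrist_force: [-0.8, -0.2, -0.9]
opening: 0.999
```

Run:
```python
from h import *
check("w9.png")
```

```text
21.1167 [ 0.4734 -0.2527  0.1916] [149.2  -0.2  62.2] [-0.8 -0.2 -0.9] [-28.3 -10.8 -48.   22.    0.4  -0.4] 0.999
lid [324. 160.] 11621 centre 465.4 -249.5 r 30.9 z [0.1252 0.1267 0.1278]
lid [553. 194.] 4670 centre 544.0 -120.6 r 31.2 z [0.117  0.1186 0.1197]
expected tub [ 0.4622 -0.2468] bottom 0.1473
```

Red is good: lid at z 126.7 mm, so the sink is about 2 mm, and the tub is centred. Now tub C.

>>> servo_tool(
  commands="0.5 3.4 0 0 0 0.0585 0;0.5 3.4 0 0 0 0.0585 0;0.5 3.4 0 0 0 0.0585 0;0.5 3.4 0 0 0 0.0585 0;0.5 3.4 0 0 0 0.0585 0;0.5 3.4 0 0 0 0.0585 0;0.5 3.4 0 0 0 0.0585 0;0.5 3.4 0 0 0 0.0585 0",
)

```text
time: 21.83
eef_pos: [0.5136, 0.0205, 0.1922]
orientation: [149.1, -0.1, 89.2]
wrist_force: [0.3, -0.6, 0.5]
opening: 1.001
```

>>> servo_tool(
  commands="-0.9 3.4 0 0 0 0.0585 0;-0.9 3.4 0 0 0 0.0585 0;-0.9 3.4 0 0 0 0.0585 0;-0.9 3.4 0 0 0 0.0585 0;-0.9 3.4 0 0 0 0.0585 0;-0.9 3.4 0 0 0 0.0585 0;-1 3.5 0 0 0 0.0585 0;-1 3.5 0 0 0 0.0565 0",
)

```text
time: 22.5
eef_pos: [0.439, 0.294, 0.1922]
orientation: [149.1, -0.1, 115.9]
wrist_force: [-0.1, -0.2, -0.6]
opening: 0.998
```

>>> servo_tool(
  commands="0 0.4 -2 0 0 0 0;0 0 -2 0 0 0 0;0 0 -2 0 0 0 0;0 0 -1.4 0 0 0 0;0 0 0 0 0 0 0;0 0 0 0 0 0 0;0 0 0 0 0 0 0;0 0 0 0 0 0 0",
)

```text
time: 23.17
eef_pos: [0.4412, 0.2973, 0.1206]
orientation: [148.9, -0.2, 115.7]
wrist_force: [-0.1, -0.4, 0.2]
opening: 0.997
```

Run:
```python
from h import *
check("w10.png")
```

```text
23.1667 [0.4412 0.2973 0.1206] [148.9  -0.2 115.7] [-0.1 -0.4  0.2] [ 37.7  -5.4 -54.6  10.2  -6.   10.4] 0.997
lid [330. 281.] 7076 centre 464.4 309.0 r 30.8 z [0.0936 0.0953 0.0962]
expected tub [0.4298 0.2918] bottom 0.0763
```

>>> servo_tool(
  commands="0.68 0.36 -1.44 0 0 0 0;0.68 0.36 -1.44 0 0 0 0;0.68 0.36 -1.44 0 0 0 0;0.68 0.35 -1.44 0 0 0 0;0.68 0.35 -1.44 0 0 0 0;0 0 0 0 0 0 0;0 0 0 0 0 0 0;0 0 0 0 0 0 255",
)

```text
time: 23.88
eef_pos: [0.4746, 0.3147, 0.0482]
orientation: [149.0, -0.2, 115.7]
wrist_force: [0.4, 0.2, 0.3]
opening: 0.887
```

>>> servo_tool(
  commands="0 0 0 0 0 0 255;0 0 0 0 0 0 255;0 0 0 0 0 0 255;0 0 0 0 0 0 255;0 0 0 0 0 0 255;0 0 0 0 0 0 255;0 0 0 0 0 0 255;0 0 0 0 0 0 255",
)

```text
time: 24.55
eef_pos: [0.4748, 0.3155, 0.0492]
orientation: [148.9, -0.2, 115.8]
wrist_force: [-3.1, 0.4, 4.7]
opening: 0.68
```

>>> servo_tool(
  commands="0 0 0.5 0 0 0 255;0 0 0.5 0 0 0 255;-0.6 -0.3 0.8 0 0 0 255;-0.9 -0.4 0.8 0 0 0 255;-0.8 -0.4 0.6 0 0 0 255;0 0 0.3 0 0 0 255;0 0 0 0 0 0 255;0 0 0 0 0 0 255",
)

```text
time: 25.22
eef_pos: [0.452, 0.3039, 0.083]
orientation: [149.0, -0.2, 115.7]
wrist_force: [0.5, -0.4, -3.0]
opening: 0.682
```

Run:
```python
from h import *
check("w11.png")
for i in range(5):
    grab_frame("wrist"); s=state(); print(s["wrist_force"].round(2),s["moment"].round(3))
```

```text
25.2167 [0.452  0.3039 0.083 ] [149.   -0.2 115.7] [ 0.5 -0.4 -3. ] [ 37.5   0.1 -56.1   3.3  -5.9  10.2] 0.682
lid [324. 377.] 9946 centre 432.0 290.5 r 37.6 z [0.1268 0.1293 0.1302]
expected tub [0.4405 0.2984] bottom 0.0387
[ 0.22  0.35 -3.48] [-0.34   0.822 -0.022]
[-0.51  0.34 -3.68] [-0.393  0.803  0.008]
[-0.1   0.09 -3.79] [-0.306  0.814 -0.018]
[ 0.51 -0.22 -3.14] [-0.413  0.796 -0.01 ]
[-0.32  0.46 -4.17] [-0.387  0.795  0.041]
```

C weighs about 3.6 N, so it is the part-used one and goes in yellow.

>>> servo_tool(
  commands="0 0 2 0 0 0 255;0 0 3 0 0 0 255;0 0 3.5 0 0 0 255;0 0 3 0 0 0 255;0.7 -2.5 0 0 0 -0.0573 255;0.8 -3.7 0 0 0 -0.0573 255;0.8 -3.7 0 0 0 -0.0573 255;0.8 -3.7 0 0 0 -0.0573 255",
)

```text
time: 26.18
eef_pos: [0.4822, 0.1664, 0.1973]
orientation: [149.0, -0.1, 102.5]
wrist_force: [1.0, -0.2, -3.6]
opening: 0.68
```

>>> servo_tool(
  commands="0.8 -3.7 0 0 0 -0.0573 255;0.8 -3.7 0 0 0 -0.0573 255;0.8 -3.7 0 0 0 -0.0573 255;0.8 -3.7 0 0 0 -0.0573 255;0 -3.7 0 0 0 -0.0573 255;0 -3.7 0 0 0 -0.0573 255;0 -3.7 0 0 0 -0.0573 255;0 -3.7 0 0 0 -0.0573 255",
)

```text
time: 26.85
eef_pos: [0.5138, -0.1303, 0.197]
orientation: [149.1, -0.1, 76.1]
wrist_force: [0.3, 0.3, -4.8]
opening: 0.681
```

>>> servo_tool(
  commands="0 -3.7 0 0 0 -0.0573 255;0 -3.7 0 0 0 -0.0573 255;0 -3.7 0 0 0 -0.0573 255;0 -3.7 0 0 0 -0.0573 255;0 -3.7 0 0 0 -0.0573 255;0 -3.7 0 0 0 -0.0573 255;0.3 -3 0 0 0 -0.0573 255;0 0 0 0 0 0 255",
)

```text
time: 27.52
eef_pos: [0.5181, -0.3857, 0.198]
orientation: [148.9, -0.0, 52.9]
wrist_force: [0.9, 0.6, -2.2]
opening: 0.683
```

Run:
```python
from h import *
s,im,d,C=check("w12.png")
P=C[(d>0)&(C[...,2]>.053)&(C[...,2]<.07)&(np.hypot(C[...,0]-.508,C[...,1]+.38)<.075)]
print(cv2.minAreaRect((P[:,:2]*1000).astype(np.float32)))
```

```text
27.5167 [ 0.5181 -0.3857  0.198 ] [148.9  -0.   52.9] [ 0.9  0.6 -2.2] [-36.6   1.2 -36.5  21.1  -0.2   0.5] 0.683
lid [495.  20.] 4569 centre 474.4 -253.8 r 28.5 z [0.1251 0.1267 0.1282]
lid [324. 377.] 10034 centre 499.5 -373.5 r 36.6 z [0.2416 0.2441 0.245 ]
expected tub [ 0.508  -0.3781] bottom 0.1537
((509.62359619140625, -381.35015869140625), (93.36677551269531, 93.1275634765625), 2.3338356018066406)
```

View pics/w12.png

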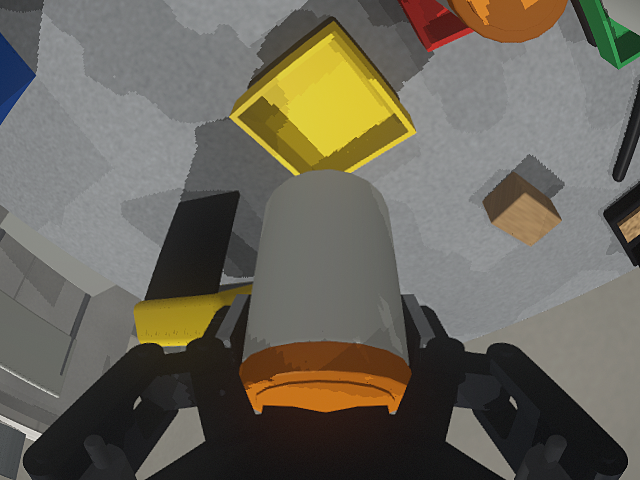

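The tub is upright over the yellow pan at (325,95), within about 3 mm of centre. Lowering.

>>> servo_tool(
  commands="0.1 -0.2 -1.5 0 0 0 255;0 0 -2.2 0 0 0 255;0 0 -2.2 0 0 0 255;0 0 -1.8 0 0 0 255;0 0 -1.2 0 0 0 255;0 0 -1 0 0 0 255;0 0 -0.6 0 0 0 255;0 0 -0.5 0 0 0 255",
)

```text
time: 28.23
eef_pos: [0.5179, -0.3814, 0.0861]
orientation: [149.1, -0.2, 53.4]
wrist_force: [1.4, 1.0, -3.9]
opening: 0.685
```

>>> servo_tool(
  commands="0 0 -0.3 0 0 0 255;0 0 -0.2 0 0 0 255;0 0 -0.2 0 0 0 255;0 0 -0.2 0 0 0 255;0 0 -0.2 0 0 0 255;0 0 -0.1 0 0 0 255;0 0 0 0 0 0 255;0 0 0 0 0 0 255",
)

```text
time: 28.9
eef_pos: [0.519, -0.3826, 0.076]
orientation: [149.0, -0.2, 53.3]
wrist_force: [-0.6, 1.6, 0.6]
opening: 0.685
```

Run:
```python
from h import *
check("w13.png")
```

```text
28.9 [ 0.519  -0.3826  0.076 ] [149.   -0.2  53.3] [-0.6  1.6  0.6] [-36.4  10.6 -45.4   3.    0.    0.3] 0.685
lid [487. 100.] 4160 centre 474.5 -279.0 r 37.4 z [0.056  0.058  0.0591]
lid [623. 201.] 399 centre 471.2 -279.2 r 5.5 z [0.1211 0.1232 0.1253]
lid [324. 377.] 9973 centre 499.6 -370.6 r 36.9 z [0.1196 0.1222 0.123 ]
expected tub [ 0.5088 -0.3751] bottom 0.0317
```

Loaded with about zero wrist force and 5 mm off centre, which is within the allowance. Releasing and rising.

>>> servo_tool(
  commands="0 0 0 0 0 0 0;0 0 0 0 0 0 0;0 0 0 0 0 0 0;0 0 0 0 0 0 0;0 0 0 0 0 0 0;-0.2 0.2 0.8 0 0 0 0;-0.3 0.2 1.2 0 0 0 0;-0.4 0.3 1.5 0 0 0 0",
)

```text
time: 29.62
eef_pos: [0.5086, -0.3749, 0.1101]
orientation: [149.1, -0.2, 53.3]
wrist_force: [0.2, 0.3, -0.5]
opening: 1.001
```

>>> servo_tool(
  commands="-0.5 0.4 2 0 0 0 0;-0.5 0.4 2 0 0 0 0;-0.5 0.4 2 0 0 0 0;-0.5 0.4 2 0 0 0 0;0 0 2 0 0 0 0;0 0 2 0 0 0 0;0 0 0 0 0 0 0;0 0 0 0 0 0 0",
)

```text
time: 30.28
eef_pos: [0.4901, -0.3599, 0.2327]
orientation: [148.8, -0.2, 53.3]
wrist_force: [-0.3, 0.0, -0.5]
opening: 0.997
```

Run:
```python
from h import *
check("w14.png")
im,d=grab_frame("scene"); save("scene1.png",cv2.resize(im[130:440,80:580],None,fx=1.6,fy=1.6)); C=cloud("scene",d)
i0,d0=np.load("scene_i.npy"),np.load("scene_d.npy");C0=cloud("scene",d0)
for n,g in (("green",(.543,-.119)),("red",(.464,-.247)),("yellow",(.509,-.379))):
    r=np.hypot(C[...,0]-g[0],C[...,1]-g[1]); t=C[(d>0)&(r<.05)&(C[...,2]>.09)&(C[...,2]<.15)]
    print(n,"lid z",np.percentile(t[:,2],50).round(4))
for l in ["solder_reel","flux_jar","carton","screwdriver","marker"]:
    b=[x["bbox"] for x in search_frame("scene",l)[:1]]; print(l,np.round(b))
```

```text
30.2833 [ 0.4901 -0.3599  0.2327] [148.8  -0.2  53.3] [-0.3  0.  -0.5] [-36.2  -4.9 -37.5  26.2  -0.1   0.4] 0.997
lid [456.  39.] 8285 centre 465.5 -249.5 r 30.7 z [0.1253 0.1268 0.1282]
lid [630.  57.] 1275 centre 541.0 -133.2 r 28.2 z [0.1163 0.1182 0.1199]
lid [324. 182.] 5246 centre 510.2 -376.9 r 30.7 z [0.1215 0.123  0.1241]
expected tub [ 0.4799 -0.3523] bottom 0.1884
green lid z 0.1167
red lid z 0.1245
yellow lid z 0.1212
solder_reel [[288. 220.  22.  30.]]
flux_jar [[327. 198.  19.  28.]]
carton [[200. 395.  48.  54.]]
screwdriver [[209. 234.  21.  52.]]
marker [[276. 358.  12.  62.]]
```

View pics/scene1.png

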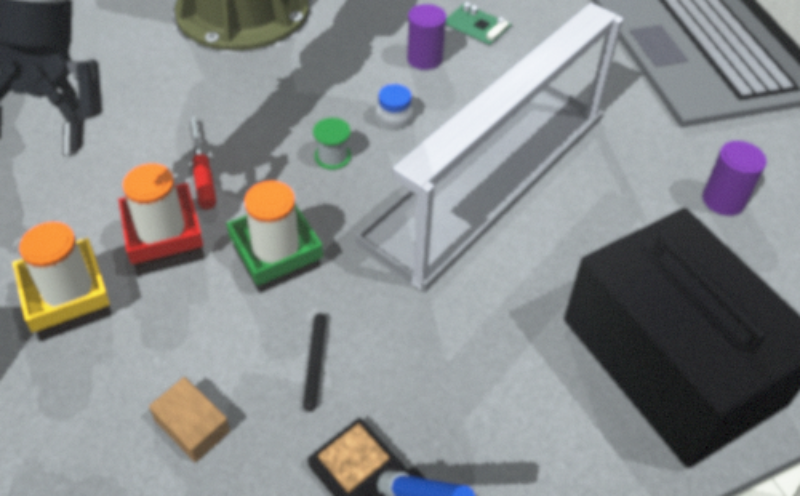

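The scene view shows all three tubs upright in their pans: yellow at (118,295), red at (175,257) and green at (250,263). The rack is empty, the bystanders are where they were, and the gripper is clear. Lid heights (123, 127 and 118.5 mm) match part-used, bare and full. Handing in.

```bash
python3 -c "
from bench import *
print(close_job(), state()['time'])"
```

```text
the job is handed in; nothing more can be done
the job is handed in; nothing more can be done
```

All three tubs are in their pans, sorted by the weight felt when each was lifted, and I handed the job in at about 30 s of the 72 s allowed. The hand-in reported no verdict.

| Tub (position in rack) | Weight felt | Pan | Lid height after release | Rough pan sink | Allowed sink |
|---|---|---|---|---|---|
| Nearest the green pan | 6.3 N (about 640 g, full) | green | 118.5 mm | about 10 mm | 8.4–16 mm |
| Middle | about 1.2–1.6 N (about 150 g, bare) | red | 126.8 mm | about 2 mm | 1.0–4.3 mm |
| Farthest from the green pan | 3.6 N (about 370 g, part-used) | yellow | 123 mm | about 5.5 mm | 4.3–8.4 mm |

- **Placement:** in the last checks all three tubs stood upright within about 5 mm of their pan centres, and the gripper was open and clear.
- **Bystanders:** the carton, screwdriver, solder reel and flux jar showed no real shift in the network check. The marker was only compared by eye.
- **Disagreement:** the scene camera read the lids about 2 mm lower than the wrist camera, which is within its calibration error and gives the same sorting.
- **Mended on the way:** the first tilted approach, at 40°, ran joint 3 up to its range limit, so I did the job at about 31° instead.

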